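Bring out the jade tray

TASK

A customer at the antiques stall wants to look at the jade bangle, and only one tray of the showcase may stand open at a time. First push the tray of old coins, which was left standing partly open, fully home; then hook a fingertip behind the front lip of the tray with the green jade bangle and draw it all the way out to its stop. Do not pinch that lip or press on its brass outer face, do not touch, lift or disturb the bangle, and leave the amber tray shut and everything else on the stall where it stands.

Things in the scene. Friction and masses are not known exactly. Their poses are not given: they have to be found in the camera images.
- case: fixed low showcase, dark wood and aluminium, clear glass top 69 mm above the table, 484 mm wide (y), 260 mm deep (x). Origin on the table under the middle of its front edge; x into the case, y left, z up. Three like trays side by side, middles at y = -156, 0, 156, order varies, goods seen through the glass. Front 55 has no glass. Rails between trays 38 high. A drawn tray hangs 12 above the table.
- jade_tray (a joint): a wooden tray 142 mm wide (y), 220 mm long (x), that slides towards the robot out of the showcase, with a green jade bangle lying round a dark velvet post and, behind it, three small green discs; value in m: 0 = home (shut), 0.12 = drawn fully out, at its stop; it starts at 0. Slides with about 2 N of friction plus 6 N per m/s, stays where it is left.
- coin_tray (a joint): a wooden tray 142 mm wide (y), 220 mm long (x), that slides towards the robot out of the showcase, with twelve flat round bronze coins with square holes; 0 = home, 0.12 = fully out; the only one that starts partly open (0.05 to 0.095). Same friction; rigid stops at both ends. Its lip has a flat brass outer face (138 wide, 2 to 40 below the lip's top) to push on.
- amber_tray (a joint): a wooden tray 142 mm wide (y), 220 mm long (x), that slides towards the robot out of the showcase, with sixteen orange amber balls; 0 = home (shut), where it starts and must stay.
- jade_lip (a point): middle of the top edge, on the inner face, of the jade tray's front lip, 55 mm above the table, moving with the tray; x into the case, y along the lip, z up. Lip with brass: x = -11 to 0, 142 mm long. Behind it an empty finger well, open from above: x 0 to 50, y -66 to 66, floor 39 below the lip's top, its side walls 15 and rear divider 21 below it. Tray shut: glass starts at x = 55.
- coin_lip (a point): middle of the top edge, on the inner face, of the coin tray's front lip, 55 mm above the table, moving with the tray; x into the case, y along the lip, z up. Lip with brass: x = -11 to 0, 142 mm long. Behind it an empty finger well, open from above: x 0 to 50, y -66 to 66, floor 39 below the lip's top, its side walls 15 and rear divider 21 below it. Tray shut: glass starts at x = 55.
- amber_lip (a point): middle of the top edge, on the inner face, of the amber tray's front lip, 55 mm above the table, moving with the tray; x into the case, y along the lip, z up. Lip with brass: x = -11 to 0, 142 mm long. Behind it an empty finger well, open from above: x 0 to 50, y -66 to 66, floor 39 below the lip's top, its side walls 15 and rear divider 21 below it. Tray shut: glass starts at x = 55.
- jade_front: the brass outer face of the jade tray's lip, 3 thick, 138 wide, 38 high, facing the robot; its origin lies under the lip on the table, moving with the tray. Not to be pressed; the tray is drawn from behind the lip.
- bangle: loose green jade bangle, lying flat in the jade tray round the velvet post, 73 mm outside, 57 inside, 10 thick; origin at the centre of its underside. It rides along with the tray.
- post (a point): foot of the velvet post (42 mm across, 14 high) in the jade tray, 96 mm behind the lip.
- teapot: loose brown clay teapot, 92 mm wide, 82 high, beside the case on the robot's right; origin under its middle.
- teacup: loose white cup, 54 mm across, 40 high, standing on the showcase's glass; origin under its middle.
- vase: loose blue vase, 72 mm across, 122 high, beside the case on the robot's left; origin under its middle.
- torch: loose dark inspection torch lying on the table on the robot's right, 115 mm long, 33 thick; origin under its middle.
- brocade_box: loose brocade box with a red band, 102 x 132 x 58 mm high, on the robot's left; origin under its middle.
- magnifier: loose black hand magnifier lying flat on the table on the robot's left, 68 mm across, handle 85 mm; origin under the lens.

How it is judged:
On the way, in this order (a step that is already met when the one before it is completed fails the run):
1. the coin tray is pushed fully home (value of joint coin_tray below 0.004 m), for 0.2 s.
2. the jade tray is drawn out to its stop (value of joint jade_tray above 0.113 m), for 0.2 s.
At the end, for the whole second after the job is handed in: The jade tray stands out at its stop (within 8 mm of 120 mm), the coin and amber trays are home (within 6 mm), and the bangle lies at rest round its post (within 16 mm) (value of joint jade_tray above 0.112 m and value of joint each of coin_tray, amber_tray below 0.006 m and distance between bangle and post below 0.016 m and linear speed of bangle below 0.02 m/s); the robot touches nothing.
It fails at once if the jade tray is opened (over 15 mm) while the coin tray still stands open (over 15 mm) (value of joint each of jade_tray, coin_tray above 0.015 m).
It fails at once if the jade tray's lip is pinched or its brass outer face pressed (over 3 N) (contact force between the fingers and jade_front above 3 N).
It fails at once if the bangle is touched by the robot, lifted or pushed off its post (over 20 mm off) (contact force between any of the fingers, the arm and bangle above 0.5 N or distance between bangle and post above 0.02 m).
It fails at once if the amber tray is opened (over 15 mm) (value of joint amber_tray above 0.015 m).
It fails at once if something else on the stall is moved or lifted (over 15 mm) (distance of any of teapot, teacup, vase, torch, brocade_box, magnifier from where it was at the start of the episode above 0.015 m).
It also fails if it takes over 48 s, if anything falls off the work surface, if the arm or the gripper's body presses on something with over 40 N, if the wrist force passes 120 N, or if a joint passes its speed limit or range.

ROBOT

A 6-joint arm with a two-finger parallel gripper is mounted at the origin on the work surface. World frame = base frame: x ahead of the robot, y to its left, z up, the work surface at z = 0. Lengths are in m, angles in rad, forces in N, time in s.
With the tool pointing down it reaches from about 0.35 to 0.85 m from the base axis. Payload 8.1 kg.
Tool frame: the origin (TCP) lies where the fingers leave the gripper's body, on its centre line; the fingertips stand 84 mm ahead of it and the grasp point (between the pads) lies 65 mm ahead of it; z points along the fingers, y is the line along which they close (so a half turn about z gives the same grasp; the last joint's range is limited). The gripper opens to 93 mm and grips with 3 to 60 N. Pads are 15 mm wide; open, the fingers measure 128 mm over their backs; the gripper's body (75 mm by 188 mm) begins 65 mm behind the grasp point.
Start: joints at [-1.245, 0.13, 1.488, -0, 1.523, -0.085], TCP at [0.24, -0.55, 0.303] pointing down, gripper open.
Joint ranges: [-2.96, 2.96], [-0.89, 2.26], [0.02, 2.5], [-1.34, 4.48], [0, 2.73], [-2.66, 2.66]. Speed limits (rad/s): [2.39, 2.39, 2.79, 3.14, 3.14, 3.14].

INTERFACE

Orientations are given as a rotation vector (axis times angle).
In Python, from plant import robot gives the robot as it stands.
- The arm moves only by the shell command python3 -m jog 'ROWS' [FORCE]. ROWS is text: rows parted by semicolons, each of 5 numbers parted by spaces: the opening, from 0 (shut) to 1 (fully open), then the shift along the tool's x, y, z in m, then the turn about the tool's z in degrees. A call has 1 to 10 rows; each row shifts and turns the commanded pose from where the row before left it, along the tool's axes as they then stand; what a row does not reach is not made up. A row lasts 1/12 s, in which the tool goes at most 41.7 mm and 7.16 degrees, less where a joint would pass 70% of its speed; a pose out of reach is approached as far as the arm can. A call with a gripper value outside its range is refused whole. The fingers move at their own pace and stop on an object; FORCE is the grip in N (left out, the last holds). Time passes only in rows, so rows that do not move let the fingers close. It gives the time, the measured TCP pose, the force, the opening and the grip force at its end, in the units of the state.
- robot.read_state(): the state, without advancing time (a new reading comes with each control period).
- robot.read_camera(name): name is "scene" or "top" or "wrist"; returns a dict with "color" (384x512x3 uint8, red, green, blue), "intrinsics" (3x3 intrinsics, pixels), "pose" (4x4, takes a point from camera to world coordinates); the wrist camera has in their place "tool_from_camera" (4x4, takes a point from camera to tool coordinates, whose origin is the TCP and whose axes are the flange's). Camera axes: x right, y down, z forward; pixel columns grow to the right and rows downward; lengths in m; the calibration is good to about 2 mm. A picture is of the moment at which its call begins: read the wrist's pose just before it. There is no depth.
- robot.close_job(): hands the job in; it is judged then, once.
The state is a dict: "t": time; "q": joint angles; "dq": joint speeds; "joint_torque": joint torques, N m; "tool_pos": TCP position; "orientation": TCP orientation; "force": force on the tool from outside, world axes, zero at the start; "wrist_torque": the same for the moment, N m; "opening": finger opening in m; "gripper_force": force on a finger pad.
Only numpy, scipy, OpenCV 4.12 (cv2) and the standard library are available. Lean on these libraries where they do the work, as an engineer would, in place of code of your own. Each camera call takes 0.05 s, during which the arm holds its last target. There are 200 camera calls.

## Working session

There is one attempt and no reset: what is moved stays moved. The work goes in short steps, Python scripts to look and compute and a shell command to move; the robot and the scene stay as the last step left them, time stands still between calls to the robot, and variables do not carry over. Pictures are saved under pics/ and viewed, at most 10 in all, crops included, and the job is handed in when it is done.

```bash
mkdir -p pics; ls; cat > h.py <<'E'
import numpy as np, cv2
from plant import robot
def snap(n,f):
    s=robot.read_state(); c=robot.read_camera(n)
    cv2.imwrite(f,c["color"][:,:,::-1]); return s,c
def ray(c,uv,P=None):
    P=c["pose"] if P is None else P
    d=np.linalg.inv(c["intrinsics"])@[uv[0],uv[1],1]
    return P[:3,3],P[:3,:3]@d
def at_z(c,uv,z,P=None):
    o,d=ray(c,uv,P); return o+d*(z-o[2])/d[2]
E
python3 - <<'E'
from h import *
import pickle
r={}
for n in("scene","top"):
    s,c=snap(n,f"pics/{n}0.png"); r[n]=c; print(n,c["pose"].round(3).tolist(),c["intrinsics"].tolist())
pickle.dump(r,open("c.pkl","wb"))
print(s)
a=[cv2.imread(f"pics/{n}0.png") for n in r]
E
```

```text
pics
scene [[0.544, 0.555, -0.63, 1.541], [0.839, -0.376, 0.393, -0.618], [-0.019, -0.742, -0.67, 1.09], [0.0, 0.0, 0.0, 1.0]] [[470.7356529197558, 0.0, 259.64547314692743], [0.0, 470.7356529197558, 187.29432632141268], [0.0, 0.0, 1.0]]
top [[0.027, -0.988, 0.154, 0.39], [-0.999, -0.024, 0.025, -0.029], [-0.021, -0.155, -0.988, 1.235], [0.0, 0.0, 0.0, 1.0]] [[407.9196476041561, 0.0, 257.3917406026266], [0.0, 407.9196476041561, 195.3773331346625], [0.0, 0.0, 1.0]]
{'t': 0.05, 'q': array([-1.24540013e+00,  1.31129246e-01,  1.48927048e+00,  6.08118074e-06,
        1.52302560e+00, -8.53686044e-02]), 'dq': array([-1.03066897e-05, -5.16310251e-05, -5.05692996e-04, -3.96559434e-04,
        3.23411051e-04,  1.21475659e-03]), 'joint_torque': array([ 1.78309301e-05, -5.61771476e+01, -4.93493557e+01,  7.70549895e-02,
        2.99634493e-02, -7.39868710e-05]), 'tool_pos': array([ 0.23949063, -0.54967172,  0.30171123]), 'orientation': array([-3.07378414e+00, -6.40329561e-01,  3.34994351e-04]), 'force': array([-0.53237597, -0.03299416,  0.29897212]), 'wrist_torque': array([-0.03387921,  0.03643773, -0.02878355]), 'gripper_force': 0.0, 'opening': 0.09314693565712487}
```

View pics/top0.png

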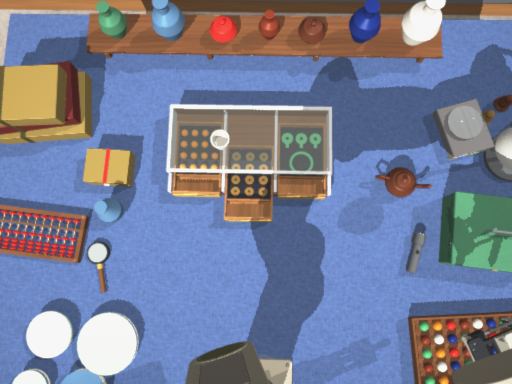

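View pics/scene0.png

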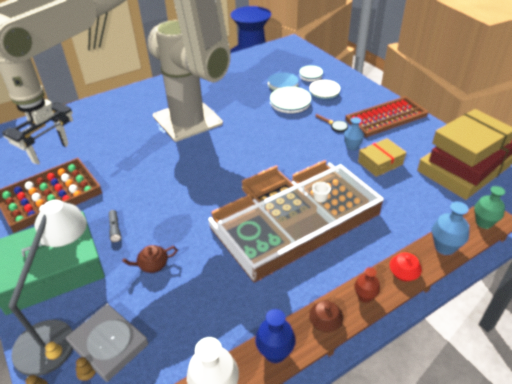

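The top view shows the case at columns 168–331, rows 105–198. The coin tray is in the middle and open (lip near row 219), amber is on the left, and jade is on the right (bangle at 301,160). I'll enlarge the case.

```bash
python3 - <<'E'
import cv2
a=cv2.imread("pics/top0.png")[160:230,160:345]
cv2.imwrite("pics/top_crop.png",cv2.resize(a,None,fx=4.3,fy=4.3,interpolation=cv2.INTER_CUBIC))
b=cv2.imread("pics/scene0.png")[155:275,200:390]
cv2.imwrite("pics/scene_crop.png",cv2.resize(b,None,fx=4.2,fy=4.2,interpolation=cv2.INTER_CUBIC))
E
```

```text
(no output)
```

View pics/top_crop.png

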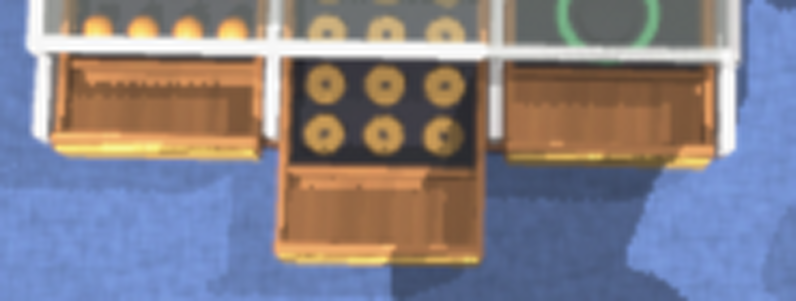

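View pics/scene_crop.png

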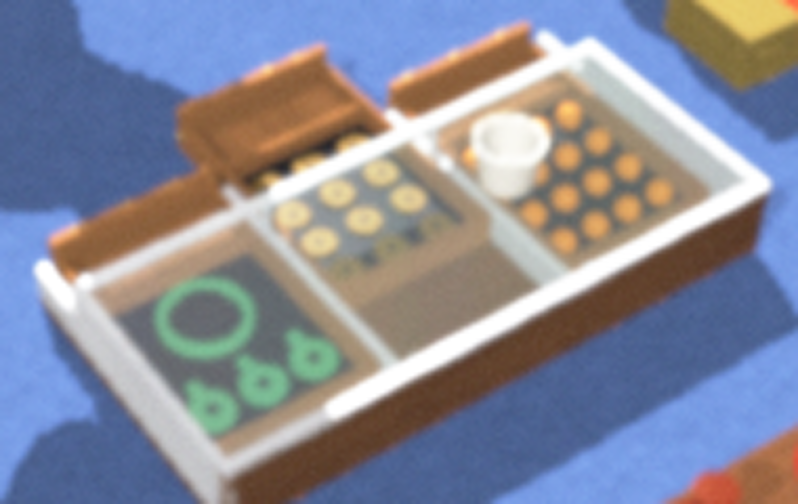

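```bash
cat >> h.py <<'E'
def tri(rays):
    A=0;b=0
    for o,d in rays:
        d=d/np.linalg.norm(d);M=np.eye(3)-np.outer(d,d);A=A+M;b=b+M@o
    return np.linalg.solve(A,b)
E
python3 - <<'E'
from h import *
import pickle
r=pickle.load(open("c.pkl","rb"))
T=lambda u,v:((u+.5)/4.3+159.5,(v+.5)/4.3+159.5)
S=lambda u,v:((u+.5)/4.2+199.5,(v+.5)/4.2+154.5)
for n,t,s in [("jade lip R out",(712,158),(50,240)),("coin lip L out",(277,254),(322,46)),("coin lip R out",(482,258),(180,108)),("amber lip L",(52,147),(528,25))]:
    p=tri([ray(r["top"],T(*t)),ray(r["scene"],S(*s))]);print(n,p.round(4),at_z(r["top"],T(*t),.055).round(4))
for t in [(30,48),(740,58)]: print("glass",at_z(r["top"],T(*t),.069).round(4))
for t in [(508,150),(712,158),(52,146),(260,150),(277,256),(482,260)]: print("lipout",at_z(r["top"],T(*t),.055).round(4))
for n,p in [("cup base",(220,143)),("teapot",(400,182)),("torch",(416,250)),("vase",(107,210)),("box",(108,168)),("mag",(98,250))]: print(n,at_z(r["top"],p,.06 if n[0]!="c" else .09).round(3))
E
```

```text
jade lip R out [ 0.5765 -0.196   0.0518] [ 0.5756 -0.1963  0.055 ]
coin lip L out [0.5037 0.0982 0.0523] [0.5028 0.0967 0.055 ]
coin lip R out [ 0.5047 -0.0402  0.0532] [ 0.5036 -0.0419  0.055 ]
amber lip L [0.5744 0.2573 0.0489] [0.5724 0.254  0.055 ]
glass [0.6382 0.2698 0.069 ]
glass [ 0.6423 -0.2131  0.069 ]
lipout [ 0.5778 -0.0579  0.055 ]
lipout [ 0.5756 -0.1963  0.055 ]
lipout [0.5731 0.254  0.055 ]
lipout [0.5737 0.1112 0.055 ]
lipout [0.5015 0.0967 0.055 ]
lipout [ 0.5023 -0.0419  0.055 ]
cup base [0.72  0.114 0.09 ]
teapot [ 0.622 -0.412  0.06 ]
torch [ 0.427 -0.452  0.06 ]
vase [0.519 0.44  0.06 ]
box [0.645 0.448 0.06 ]
mag [0.403 0.456 0.06 ]
```

Every measurement fits: lip tops about 0.053 high, tray widths about 139–143 mm, glass at 483 mm, and case yaw about 0.5°. The coin tray is open by about 73 mm. Moving now.

```bash
python3 -m jog '0 0 0 0 5.8;0 0 0 0 5.8;0 0 0 0 5.8;0 0 0 0 5.6;0 0.014 -0.0385 0 0;0 0.014 -0.0385 0 0;0 0.014 -0.0385 0 0;0 0.014 -0.0385 0 0;0 0.014 -0.0385 0 0;0 0.014 -0.0385 0 0' 20
python3 -m jog '0 0.014 -0.0385 0 0;0 0.014 -0.0385 0 0;0 0.014 -0.0385 0 0;0 0.014 -0.0385 0 0;0 0.014 -0.0385 0 0;0 0.014 -0.0385 0 0;0 0.014 -0.0385 0 0;0 0.014 -0.0385 0 0;0 0.014 -0.0385 0 0;0 0 0 0 0'
```

```text
t: 0.93
tool_pos: [0.3214, -0.3164, 0.3022]
orientation: [-3.141, -0.014, 0.001]
force: [1.0, 0.1, 0.6]
opening: 0.0307
gripper_force: 0.0
t: 1.77
tool_pos: [0.4449, 0.0356, 0.3024]
orientation: [-3.139, -0.025, -0.0]
force: [0.1, -0.4, -0.7]
opening: 0.0003
gripper_force: 0.0
```

```bash
python3 -m jog '0 0 0 0.038 0;0 0 0 0.038 0;0 0 0 0.038 0;0 0 0 0.038 0;0 0 0 0.038 0;0 0 0 0 0'
python3 -m jog '0 0.01 0 0 0;0 0.01 0 0 0;0 0.01 0 0 0;0 0.01 0 0 0;0 0.01 0 0 0;0 0.01 0 0 0;0 0.01 0 0 0;0 0.01 0 0 0;0 0 0 0 0'
```

```text
t: 2.27
tool_pos: [0.4383, 0.0294, 0.1048]
orientation: [-3.141, -0.015, 0.021]
force: [-2.4, -1.0, -1.9]
opening: 0.0003
gripper_force: 0.0
t: 3.02
tool_pos: [0.5264, 0.0297, 0.1152]
orientation: [3.141, 0.014, 0.005]
force: [1.3, -0.1, 0.4]
opening: 0.0002
gripper_force: 0.0
```

```bash
python3 -m jog '0 0.006 0 0 0;0 0.006 0 0 0;0 0.006 0 0 0;0 0.006 0 0 0;0 0 0 0 0'
python3 -m jog '0 0.003 0 0 0;0 0.003 0 0 0;0 0.003 0 0 0;0 0 0 0 0'
python3 -m jog '0 0.003 0 0 0;0 0.003 0 0 0;0 0 0 0 0'
```

```text
t: 3.43
tool_pos: [0.5495, 0.0303, 0.1132]
orientation: [-3.142, -0.015, -0.002]
force: [0.7, 0.3, 0.5]
opening: 0.0006
gripper_force: 0.0
t: 3.77
tool_pos: [0.5576, 0.0304, 0.1127]
orientation: [-3.142, -0.015, -0.0]
force: [-0.4, 0.1, 0.3]
opening: 0.0006
gripper_force: 0.0
t: 4.02
tool_pos: [0.5636, 0.0305, 0.1127]
orientation: [-3.142, -0.015, -0.0]
force: [-1.3, 0.0, -1.1]
opening: 0.0007
gripper_force: 0.0
```

```bash
python3 -m jog '0 0.002 0 0 0;0 0.002 0 0 0;0 0 0 0 0'
python3 -m jog '0 0.002 0 0 0;0 0 0 0 0'
python3 -m jog '0 0.001 0 0 0;0 0 0 0 0'
python3 - <<'E'
from h import *
import pickle
s,c=snap("top","pics/top1.png");s,d=snap("scene","pics/scene1.png")
a=cv2.resize(cv2.imread("pics/top1.png")[155:230,160:345],None,fx=4,fy=4,interpolation=2)
b=cv2.resize(cv2.imread("pics/scene1.png")[155:230,200:385],None,fx=4,fy=4,interpolation=2)
cv2.imwrite("pics/m1.png",np.vstack([a,b]))
E
```

```text
t: 4.27
tool_pos: [0.5645, 0.0305, 0.1124]
orientation: [3.141, 0.015, -0.012]
force: [-19.3, -1.2, 16.2]
opening: 0.0007
gripper_force: 10.0
t: 4.43
tool_pos: [0.5648, 0.0306, 0.1124]
orientation: [3.141, 0.015, -0.019]
force: [-30.5, -0.8, 26.7]
opening: 0.0005
gripper_force: 15.6
t: 4.6
tool_pos: [0.565, 0.0306, 0.1124]
orientation: [3.141, 0.015, -0.022]
force: [-36.0, -0.7, 30.0]
opening: 0.0007
gripper_force: 18.3
```

View pics/m1.png

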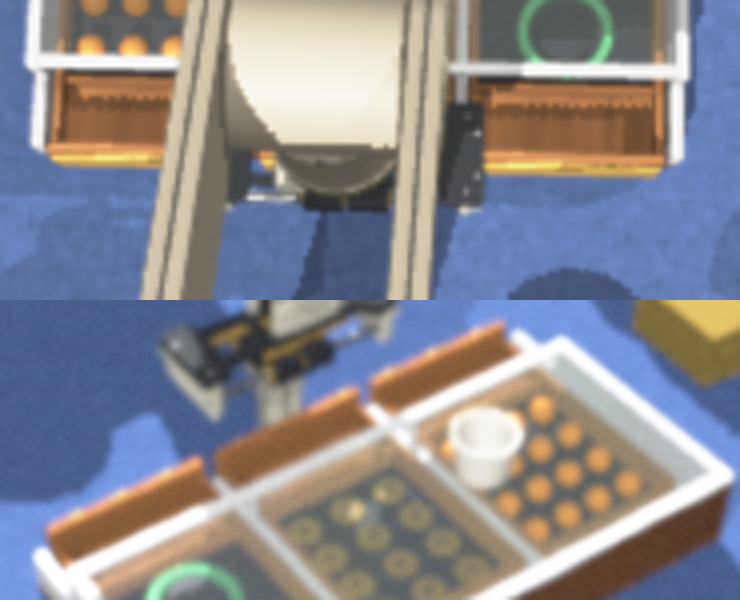

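The lower frame shows the coin lip flush with its neighbours (lip top from about 218,455 to 358,392), and the stop gave a firm force. The coin tray is home. Next I back off, rise and go over the jade well.

```bash
python3 -m jog '0 -0.012 0 0 0;0 -0.02 0 0 0;0 0 0 -0.03 0;0 0 0 -0.035 0;0 0 0 -0.035 0;0 0 0 -0.03 0;0 0.019 0.039 0 0;0 0.019 0.039 0 0;0 0.019 0.039 0 0;0 0.018 0.039 0 -0.5'
python3 -m jog '0 0 0 0 0;0 0 0 0 0'
python3 - <<'E'
from h import *
import pickle
s,c=snap("wrist","pics/w0.png"); s2,d=snap("top","pics/top2.png")
pickle.dump((s,c),open("w0.pkl","wb")); print(s["tool_pos"],s["orientation"],c["tool_from_camera"].round(3).tolist())
E
```

```text
t: 5.53
tool_pos: [0.613, -0.1208, 0.2435]
orientation: [3.141, 0.03, 0.003]
force: [0.2, 0.1, 0.6]
opening: 0.0002
gripper_force: 0.0
t: 5.7
tool_pos: [0.6123, -0.1216, 0.2421]
orientation: [-3.141, -0.023, 0.0]
force: [0.3, 0.0, -0.3]
opening: 0.0004
gripper_force: 0.0
[ 0.61228428 -0.12155698  0.24212316] [-3.14147348e+00 -2.32771927e-02  3.27847511e-04] [[-0.0, -0.957, -0.291, 0.08], [1.0, -0.0, -0.001, 0.0], [0.001, -0.291, 0.957, -0.081], [0.0, 0.0, 0.0, 1.0]]
```

View pics/w0.png

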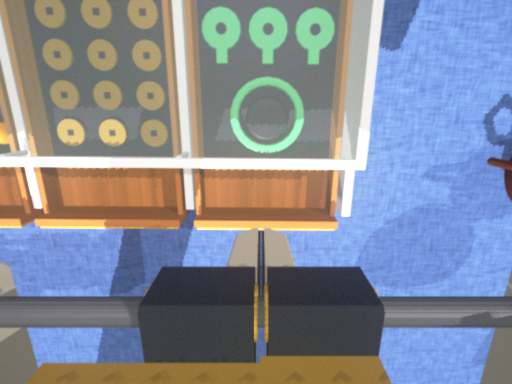

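Wrist view: jade lip from column 195 to 337. Its inner top edge is near row 210, the brass edge near row 222, and the glass bar's lower edge at row 168. The fingertips stand at about (262,232).

```bash
python3 - <<'E'
from h import *
import pickle
from scipy.spatial.transform import Rotation as R
s,c=pickle.load(open("w0.pkl","rb"))
T=np.eye(4);T[:3,:3]=R.from_rotvec(s["orientation"]).as_matrix();T[:3,3]=s["tool_pos"]
P=T@c["tool_from_camera"]
for n,uv,z in [("in",(265,211),.055),("out",(265,222),.055),("L",(195,216),.055),("R",(337,216),.055),("glass",(265,168),.069),("bangle",(267,115),.03)]: print(n,at_z(c,uv,z,P).round(4))
top=pickle.load(open("c.pkl","rb"))["top"]
print("tri brassR",tri([ray(c,(337,222),P),ray(top,((712.5)/4.3+159.5,158.5/4.3+159.5))]).round(4))
tip=np.linalg.inv(P)@np.append(s["tool_pos"]-[0,0,.084],1);k=c["intrinsics"]@tip[:3];print("tip px",k[:2]/k[2])
E
```

```text
in [ 0.5939 -0.1262  0.055 ]
out [ 0.5825 -0.1264  0.055 ]
L [ 0.5878 -0.0584  0.055 ]
R [ 0.5898 -0.1961  0.055 ]
glass [ 0.6391 -0.1251  0.069 ]
bangle [ 0.6826 -0.1268  0.03  ]
tri brassR [ 0.578  -0.1993  0.0418]
tip px [260.28640199 241.15391894]
```

```bash
python3 -m jog '0 0.001 0.004 0.02 0;0 0 0 0.02 0;0 0 0 0.02 0;0 0 0 0.02 0;0 0 0 0.01 0;0 0 0 0.01 0;0 0 0 0.01 0;0 0 0 0.01 0;0 0 0 0.008 0;0 0 0 0 0'
python3 -m jog '0 -0.004 0 0 0;0 -0.004 0 0 0;0 -0.004 0 0 0;0 -0.004 0 0 0;0 -0.004 0 0 0;0 0 0 0 0'
```

```text
t: 6.63
tool_pos: [0.612, -0.1229, 0.1129]
orientation: [-3.141, -0.029, 0.004]
force: [-0.4, 0.5, -0.6]
opening: 0.0004
gripper_force: 0.0
t: 7.13
tool_pos: [0.5924, -0.1237, 0.1152]
orientation: [3.141, 0.028, 0.001]
force: [-0.4, -0.2, 0.2]
opening: 0.0004
gripper_force: 0.0
```

```bash
python3 -m jog '0 -0.005 0 0 0;0 -0.007 0 0 0;0 -0.008 0 0 0;0 -0.008 0 0 0;0 -0.008 0 0 0;0 -0.008 0 0 0;0 -0.008 0 0 0;0 -0.007 0 0 0;0 -0.004 0 0 0;0 0 0 0 0'
python3 -m jog '0 -0.005 0 0 0;0 -0.007 0 0 0;0 -0.007 0 0 0;0 -0.007 0 0 0;0 -0.006 0 0 0;0 -0.004 0 0 0;0 -0.003 0 0 0;0 -0.002 0 0 0;0 0 0 0 0'
python3 - <<'E'
from h import *
snap("top","pics/t3.png");snap("scene","pics/s3.png")
a=cv2.resize(cv2.imread("pics/t3.png")[155:230,160:345],None,fx=4,fy=4,interpolation=2)
b=cv2.resize(cv2.imread("pics/s3.png")[155:230,200:385],None,fx=4,fy=4,interpolation=2)
cv2.imwrite("pics/m3.png",np.vstack([a,b]))
E
```

```text
t: 7.97
tool_pos: [0.5285, -0.1248, 0.1143]
orientation: [-3.141, -0.028, 0.003]
force: [-0.0, -0.1, -0.9]
opening: 0.0003
gripper_force: 0.0
t: 8.72
tool_pos: [0.4884, -0.1256, 0.1147]
orientation: [3.141, 0.028, -0.001]
force: [0.2, -0.5, 0.4]
opening: 0.0003
gripper_force: 0.0
```

View pics/m3.png

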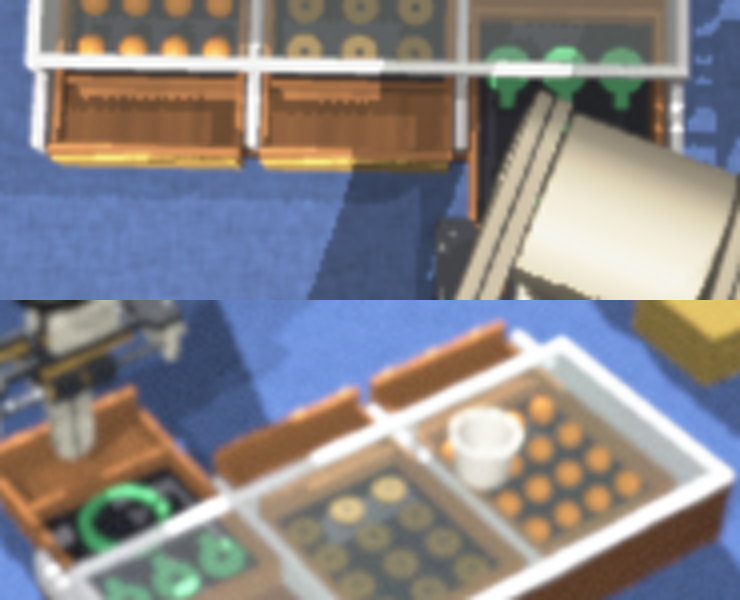

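The jade tray is well out with the bangle round its post (ring at 125,520 in the lower half), and the coin and amber trays stay shut. I'll draw on gently to the stop.

```bash
python3 -m jog '0 -0.003 0 0 0;0 -0.004 0 0 0;0 -0.003 0 0 0;0 0 0 0 0'
python3 -m jog '0 -0.002 0 0 0;0 -0.002 0 0 0;0 0 0 0 0'
python3 -m jog '0 -0.002 0 0 0;0 0 0 0 0'
```

```text
t: 9.15
tool_pos: [0.4783, -0.1257, 0.1147]
orientation: [3.141, 0.028, -0.001]
force: [-0.3, -0.3, 0.6]
opening: 0.0002
gripper_force: 0.0
t: 9.4
tool_pos: [0.4746, -0.1258, 0.1147]
orientation: [3.141, 0.028, -0.001]
force: [0.7, 0.2, -0.6]
opening: 0.0006
gripper_force: 0.1
t: 9.57
tool_pos: [0.4738, -0.1258, 0.115]
orientation: [3.141, 0.028, 0.005]
force: [8.4, 0.5, -5.9]
opening: 0.0006
gripper_force: 4.0
```

Contact with the stop: force is rising. One more millimetre, dwell, then ease inward, lift and look.

```bash
python3 -m jog '0 -0.001 0 0 0;0 0 0 0 0;0 0 0 0 0;0 0 0 0 0'
python3 -m jog '0 0.005 0 0 0;0 0.006 0 0 0;0 0 0 0 0;0 0 0 -0.01 0;0 0 0 -0.02 0;0 0 0 -0.03 0;0 0 0 -0.04 0;0 0 0 -0.04 0;0 0 0 -0.04 0'
python3 -m jog '0 -0.03 0.01 0 0;0 -0.03 0.03 0 0;0 0 0.04 0 0;0 0 0.04 0 0;0 0 0.04 0 0;0 0 0 0 0;0 0 0 0 0'
python3 - <<'E'
from h import *
import pickle
s,c=snap("top","pics/t4.png"); snap("scene","pics/s4.png"); print(s["force"],s["t"])
a=cv2.resize(cv2.imread("pics/t4.png")[155:255,160:345],None,fx=3.6,fy=3.6,interpolation=2)
b=cv2.resize(cv2.imread("pics/s4.png")[170:235,200:385],None,fx=3.6,fy=3.6,interpolation=2)
cv2.imwrite("pics/m4.png",np.vstack([a,b]))
E
```

```text
t: 9.9
tool_pos: [0.4736, -0.1258, 0.115]
orientation: [3.141, 0.028, 0.007]
force: [12.2, 0.3, -9.6]
opening: 0.0005
gripper_force: 6.3
t: 10.65
tool_pos: [0.482, -0.1254, 0.297]
orientation: [-3.141, -0.028, 0.001]
force: [1.6, 0.2, 0.2]
opening: 0.0004
gripper_force: 0.0
t: 11.23
tool_pos: [0.4255, -0.2877, 0.2949]
orientation: [-3.141, -0.023, 0.001]
force: [0.0, 0.5, 0.5]
opening: 0.0001
gripper_force: 0.0
[0.00922539 0.51464051 0.47687785] 11.2333
```

View pics/m4.png

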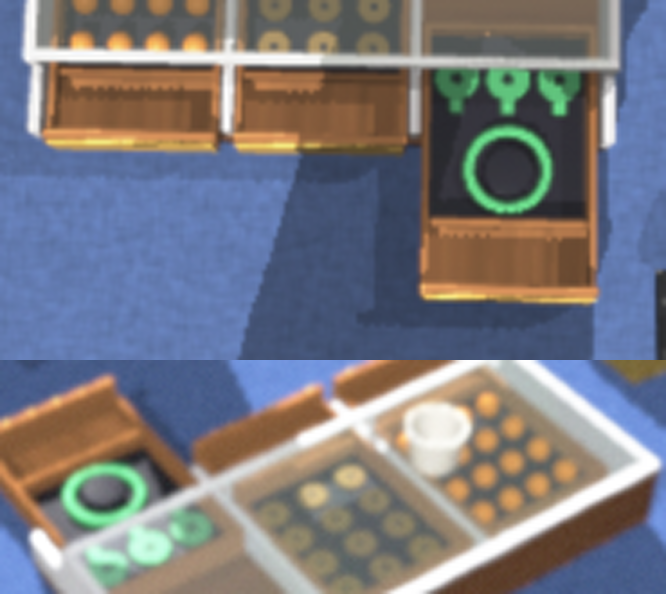

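The jade tray lip is at row 293 of the crop, about 120 mm out. The bangle is centred on its post (508,168), and the other two trays are flush and shut. The robot is clear, so I'm handing in.

```bash
python3 -c "
from plant import robot
print(robot.close_job())"
```

```text
the job is handed in; nothing more can be done
None
```

The job is handed in at about 11 s of the 48 s allowed: the coin tray is pushed home, the jade tray is drawn to its stop with the bangle still round its post, and the amber tray is shut; the verdict was not shown.

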